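Rinse the water filter: pry its cover open and hold the rinse slide at the band

TASK

The countertop water filter is due for a rinse. Slip the blade of the butter knife into the notch under the edge of its hinged top cover, pry the cover up with the knife (not with the fingers) until it stands nearly upright by itself, and lay the knife down flat on the worktop, clear of the filter. Then pull the blue spring-loaded rinse slide inside until its yellow pointer stands in the red band and keep it there: finish still holding the slide, because it springs back when let go; leave the mug and the jars where they are.

Things in the scene. Friction and masses are not known exactly. Their poses are not given: they have to be found in the camera images.
- unit: White water filter, a fixed box 190 x 170 x 80 mm high (own frame: x -95..95, y -80..90, z 0..80 mm; origin on the worktop). Its -y side (notch) faces the robot's right, its -x end the robot. Under the cover is a well, x -80..80, y -65..5 mm, floor at z 25 mm, with 50 mm free on each side of the handle along x, and beside it (y 5..50) a scale ledge, top at z 55 mm.
- notch (a point): Centre of the notch in the outer face of the unit's -y wall, under the cover's free edge, at unit (0, -80, 75) mm. It is 60 mm wide (x) and 10 mm high (unit z 70..80) and goes straight through the 15 mm wall into the well; the cover's underside is its top. Axes as the unit's: the blade enters along +y.
- hinge (a point): Middle of the cover's hinge axis, at unit (0, 53, 83) mm; the axis runs along the unit's x. Axes as the unit's.
- cover (a joint): Angle of the grey top cover (186 x 133 x 6 mm, 70 g; closed it lies at unit z 80..86 mm, from the hinge to the notch side): 0 closed, 1.57 upright, stop at 1.75. Its free edge goes up and over towards the unit's +y. A stiff friction hinge (0.08 N m) keeps it where it is left; lifting it at the free edge takes about 1 N.
- handle (a point): Centre of the blue upright handle of the rinse slide, inside the well: a block 14 (x) x 26 (y) x 40 mm high, its top 20 mm above this point (unit z 66.5 mm), foot at the well floor. Axes as the unit's.
- rinse (a joint): Travel of the rinse slide along the unit's -x (towards the robot), 0 at rest, stop at 0.055 m. A spring draws it back: 3 N at rest plus 1.2 N per 10 mm.
- pointer (a point): Tip of the yellow pointer, 4 mm wide, that sticks out from the slide's handle to the unit's +y, over the scale ledge. Axes as the unit's.
- band: Red band on the scale ledge, fixed, 10 mm wide along the slide's travel (x), 22 mm long; origin at its centre. Axes as the unit's. It lies in a different place each time, 22 to 44 mm of slide travel from rest. The pointer is in the band when within 5 mm of the band's centre along x.
- knife_grip (a point): Centre of the loose butter knife's handle, half-way up (8 mm above the worktop as it lies). Black handle 100 x 16 x 16 mm; x points along the knife to the blade, z up. Steel blade 18 mm wide, 4 mm thick, lying flat at the handle's mid-height; its round tip is 130 mm ahead of this point along x. 50 to 100 g, balances about 25 mm ahead of this point.
- mug: White dotted mug, 82 mm wide (114 with handle), 91 mm high, bystander; origin at its underside.
- spice: Glass spice jar with red cap, 45 mm wide, 106 mm high, bystander; origin at its underside.
- jam: Jam jar with yellow lid, 65 mm wide, 85 mm high, bystander; origin at its underside.
Mind the look-alikes: they are no part of the job. There is more than one size of the part that bears knife_grip; the job needs the larger.

How it is judged:
By the outcome, as a careful person would: the job done as asked, in the order asked, and still so for the second after the job is handed in, while the arm keeps its last pose, push and grip.
It also fails if it takes over 51 s, if anything falls off the work surface, if the arm or the gripper's body presses on something with over 40 N, if the wrist force passes 120 N, or if a joint passes its speed limit or range.

ROBOT

A 6-joint arm with a two-finger parallel gripper is mounted at the origin on a cart in front of the work surface, level with it; the furniture and walls round the work are solid. World frame = base frame: x ahead of the robot, y to its left, z up, the work surface at z = 0. Lengths are in m, angles in degrees, forces in N, time in s.
With the tool pointing down it reaches from about 0.375 to 0.75 m from the base axis. Payload 9 kg.
Tool frame: the origin (TCP) lies where the fingers leave the gripper's body, on its centre line; the fingertips stand 73 mm ahead of it and the grasp point (between the pads) lies 54 mm ahead of it (robot.tip_reach is the distance from the TCP to the fingertips, in m); z points along the fingers, y is the line along which they close (so a half turn about z gives the same grasp; the last joint's range is limited). The gripper opens to 85 mm and grips with 20 to 120 N. Pads are 22 mm wide; open, the fingers measure 114 mm over their backs; the gripper's body (76 mm by 85 mm) begins 54 mm behind the grasp point. The pads swing forward as they close: fully open they stand 13 mm farther back than shut.
Start: joints at [-83.692, 5.964, 5.575, 89.605, 0, 77.527], TCP at [0.193, -0.568, 0.304] pointing down, gripper open.
Joint ranges: [-171.21, 171.21], [-48.23, 106.86], [-62.78, 66.21], [-105.2, 120.99], [-86.42, 89.51], [-180, 180]. Speed limits (degrees/s): [127.2, 127.2, 147.25, 180, 180, 180].

INTERFACE

Orientations are given as [roll, pitch, yaw] about the fixed x, y, z axes, in that order (R = Rz(yaw) Ry(pitch) Rx(roll)).
In Python, from plant import robot gives the robot as it stands. Calls block until the motion is done:
- robot.move_pose(position, orientation): joint-space move of the TCP to a pose.
- robot.line_to(position, vel=0.15, rotation=None, guard=None): straight line of the TCP; rotation=None keeps the orientation; vel is the mean speed in m/s. With guard (N) it stops when the force on the tool has changed by that much, and returns True; else False.
- robot.goto_joints(angles): joint-space move.
- robot.set_gripper(opening): finger opening in m; the grip force is fixed at half the most; returns when the fingers have stopped.
- robot.pause(seconds).
- robot.ik(position, orientation): joint angles nearest the present ones, or None.
- robot.observe(): the state.
- robot.grab_frame(name): name is "scene" or "top" or "wrist"; returns the picture (384x512x3 uint8, blue, green, red); there is no depth.
- robot.get_calibration(name): a dict with "vertical_fov" (degrees; the focal length in pixels is half the picture's height over the tangent of half this angle, whatever the lens; pixels are square), "cx", "cy" (the principal point, pixels), "rvec" (rotation vector, rad) and "tvec" (3), from world to camera coordinates, as OpenCV has them. Camera axes: x right, y down, z forward; pixel columns grow to the right and rows downward; lengths in m; the calibration is good to about 2 mm. A picture is of the moment at which its call begins: read the wrist's pose just before it. get_calibration takes no time and is no camera call; for the wrist camera it gives the pose at the moment of the call.
A pose or a line that the arm cannot do raises robot.IKError and nothing moves.
- robot.job_done(): hands the job in; it is judged then, once.
The state is a dict: "time": time; "q": joint angles; "qvel": joint speeds; "joint_torque": joint torques, N m; "tool_pos": TCP position; "tcp_rot": TCP orientation; "ft_force": force on the tool from outside, world axes, zero at the start; "torque": the same for the moment, N m; "gripper_width": finger opening in m; "gripper_force": force on a finger pad.
Only numpy, scipy, OpenCV 4.12 (cv2) and the standard library are available. Lean on these libraries where they do the work, as an engineer would, in place of code of your own. Each camera call takes 0.05 s, during which the arm holds its last target. There are 200 camera calls.

## Working session

There is one attempt and no reset: what is moved stays moved. The work goes in short steps, each a Python script; the robot and the scene stay as the last script left them, time stands still between calls to the robot, and variables do not carry over. Pictures are saved under pics/ and viewed, at most 10 in all, crops included, and the job is handed in when it is done.

```bash
ls; mkdir -p pics
cat > h.py <<'E'
import numpy as np, cv2
from plant import robot
def cal(n):
    c=robot.get_calibration(n); f=192/np.tan(np.radians(c["vertical_fov"])/2)
    R,_=cv2.Rodrigues(np.array(c["rvec"],float)); t=np.array(c["tvec"],float).ravel()
    return f,c["cx"],c["cy"],R,t
def cast(c,uv,z):
    f,cx,cy,R,t=c; d=R.T@np.array([(uv[0]-cx)/f,(uv[1]-cy)/f,1]); o=-R.T@t
    return o+d*(z-o[2])/d[2]
def proj(c,p):
    f,cx,cy,R,t=c; q=R@np.array(p)+t
    return np.array([f*q[0]/q[2]+cx,f*q[1]/q[2]+cy])
E
python3 - <<'E'
from h import *
a=robot.grab_frame("scene");b=robot.grab_frame("top")
cv2.imwrite("pics/s.png",a);cv2.imwrite("pics/t.png",b)
for n in("scene","top"):
    c=robot.get_calibration(n);print(c, -cal(n)[3].T@cal(n)[4])
print(robot.observe())
E
```

```text
pics
{'vertical_fov': 42.018472231224266, 'cx': 255.9970111015211, 'cy': 187.2841748878205, 'rvec': array([ 1.04012837, -2.06078705,  1.28355137]), 'tvec': array([0.2705912 , 0.26181918, 0.82759817])} [-0.35847967  0.58244336  0.59911574]
{'vertical_fov': 52.452593256324356, 'cx': 256.4950862665483, 'cy': 195.82510414644304, 'rvec': array([ 2.15781629, -2.1780121 ,  0.07626484]), 'tvec': array([-0.05411133,  0.52986353,  0.95409913])} [ 0.44341024 -0.0758972   0.99579894]
{'time': 0.1, 'q': array([-8.36927943e+01,  5.99512385e+00,  5.53206336e+00,  8.96047290e+01,
       -4.14384406e-04,  7.75275706e+01]), 'qvel': array([ 0.00390144, -0.15679883, -0.01420572,  0.01066765,  0.04185811,
        0.06090784]), 'joint_torque': array([ 7.12158362e-03, -5.58212292e+01,  5.04715741e+01,  1.31928659e-02,
       -2.07353251e-04,  1.00022987e-05]), 'tool_pos': array([ 0.1931497 , -0.56783776,  0.30320605]), 'tcp_rot': array([-1.79933721e+02, -1.42358823e-02,  1.87796271e+01]), 'ft_force': array([0.11841209, 1.14612649, 0.26162899]), 'torque': array([ 0.00242187, -0.01810309,  0.06651273]), 'gripper_force': 0.0, 'gripper_width': 0.08520950196123013}
```

View pics/s.png

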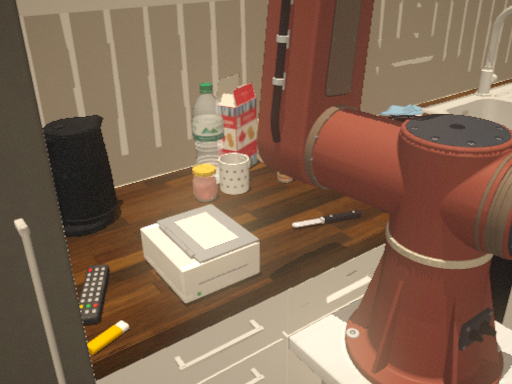

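View pics/t.png

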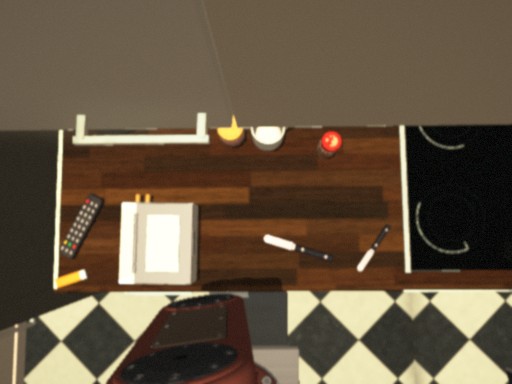

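The top view shows two knives: A, blade tip (264,238) to handle end (330,259), about 69 px or 180 mm, and B, (388,227) to (359,270), about 52 px or 133 mm. I choose A, the larger. The unit is at about (158,243), with its notch side on the right at about (198,243). The mug is at (268,137), the jam at (231,133) and the spice jar at (331,143).

Run:
```python
from h import *
b=cv2.imread("pics/t.png");c=cal("top")
hsv=cv2.cvtColor(b,cv2.COLOR_BGR2HSV)
# unit: low saturation bright
m=((hsv[...,1]<60)&(hsv[...,2]>110)).astype(np.uint8)*255
roi=np.zeros_like(m);roi[195:290,110:210]=255
n,l,st,ce=cv2.connectedComponentsWithStats(m&roi)
i=1+np.argmax(st[1:,4]);pts=cv2.findNonZero((l==i).astype(np.uint8))
r=cv2.minAreaRect(pts);print("unit",r);bx=cv2.boxPoints(r)
for p in bx: print(p,cast(c,p,.086)[:2],cast(c,p,.08)[:2],cast(c,p,0)[:2])
# knives: blade mask
for x0,x1,y0,y1 in((255,340,228,268),(350,395,220,277)):
    roi=np.zeros_like(m);roi[y0:y1,x0:x1]=255
    bl=((hsv[...,1]<70)&(hsv[...,2]>120)).astype(np.uint8)*255&roi
    dk=((hsv[...,2]<38)&(hsv[...,1]<130)).astype(np.uint8)*255&roi
    for nm,k in(("blade",bl),("dark",dk)):
        n,l,st,ce=cv2.connectedComponentsWithStats(k);
        if n<2: print(nm,"none");continue
        i=1+np.argmax(st[1:,4]);q=cv2.minAreaRect(cv2.findNonZero((l==i).astype(np.uint8)))
        print(nm,q,cast(c,q[0],.01)[:2])
        bp=cv2.boxPoints(q);print([cast(c,p,.01)[:2].round(3).tolist() for p in bp])
crop=np.hstack([cv2.resize(b[190:295,110:210],None,fx=4,fy=4),cv2.resize(b[190:295,258:358],None,fx=4,fy=4)])
cv2.imwrite("pics/c.png",crop)
```

```text
unit ((155.76222229003906, 243.50430297851562), (74.31787872314453, 82.18568420410156), 0.9391909241676331)
[117.93471 283.98254] [0.32234253 0.26207444] [0.3215441  0.26430332] [0.31089843 0.29402167]
[119.281845 201.80789 ] [0.51287854 0.2632433 ] [0.51333667 0.26547988] [0.51944513 0.29530102]
[193.58974 203.02606] [0.50828544 0.08765042] [0.50871329 0.08872899] [0.51441786 0.10310998]
[192.2426 285.2007] [0.31853257 0.08968319] [0.31770902 0.09077517] [0.30672833 0.1053349 ]
blade ((279.4243469238281, 242.24595642089844), (32.570011138916016, 9.190183639526367), 17.10272979736328) [ 0.41289717 -0.11539738]
[[0.414, -0.073], [0.436, -0.08], [0.412, -0.158], [0.39, -0.151]]
dark none
blade ((365.15386962890625, 259.26922607421875), (7.211102485656738, 25.793560028076172), 33.690067291259766) [ 0.36906948 -0.32819531]
[[0.348, -0.302], [0.4, -0.34], [0.39, -0.354], [0.338, -0.317]]
dark none
```

View pics/c.png

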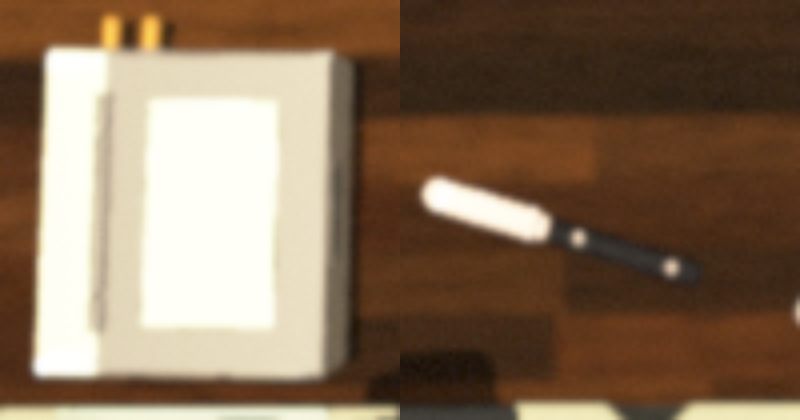

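Run:
```python
from h import *
c=cal("top")
g=lambda x,y,ox=110:(ox+(x+.5)/4-.5,190+(y+.5)/4-.5)
TL,BL=[cast(c,g(*p),.08)[:2] for p in((45,50),(33,375))]
TR,BR=[cast(c,g(*p),.086)[:2] for p in((333,52),(322,378))]
for n,e in(("TL",TL),("BL",BL),("TR",TR),("BR",BR)):print(n,e)
for A,B in((BL,TL),(BR,TR)):print("len",np.linalg.norm(B-A),"yaw",np.degrees(np.arctan2(*(B-A)[::-1])))
tip=cast(c,g(422-400,187,258),.008);end=cast(c,g(697-400,273,258),.012);print("knife",tip,end,np.linalg.norm(tip-end))
robot.move_pose([.389,-.195,.28],[180,0,73.7])
cw=cal("wrist");w=robot.grab_frame("wrist");cv2.imwrite("pics/w1.png",w)
np.save("w1.npy",np.array(cw,dtype=object),allow_pickle=True)
o=robot.observe();print(o["time"],o["tool_pos"],o["tcp_rot"],o["q"],"cam",-cw[3].T@cw[4],robot.tip_reach)
```

```text
TL [0.51254538 0.26166107]
BL [0.32293736 0.26447511]
TR [0.50924545 0.08933848]
BR [0.32100185 0.09459371]
len 0.1896288998441955 yaw -0.8502854837115551
len 0.18831693833273816 yaw -1.5991198587064435
knife [ 0.42786389 -0.07462877  0.008     ] [ 0.37324957 -0.24530773  0.012     ] 0.17924852255480672
1.7083 [ 0.38892669 -0.19587889  0.28009713] [1.79995621e+02 1.02983527e-02 7.36000890e+01] [-4.40418560e+01 -2.35913400e+01 -2.37192575e+01  8.98634258e+01
 -7.09152897e-03  6.23580540e+01] cam [ 0.40909655 -0.12617336  0.35003637] 0.0726
```

View pics/w1.png

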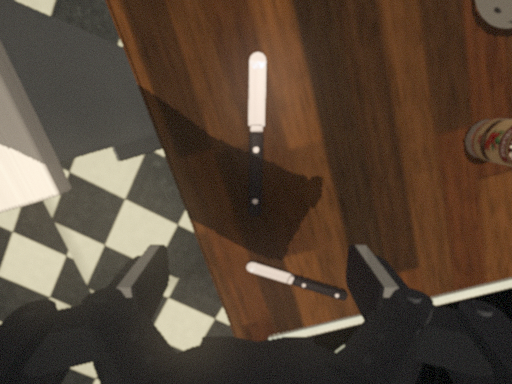

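The wrist view shows the large knife A from its tip at (258,52) to its handle end at (256,216). The blade-handle joint is at (257,131). The small knife B is at (296,280), well apart. A is the one to take.

Run:
```python
from h import *
c=tuple(np.load("w1.npy",allow_pickle=True))
w=cv2.imread("pics/w1.png");h=cv2.cvtColor(w,cv2.COLOR_BGR2HSV)
roi=np.zeros(w.shape[:2],np.uint8);roi[45:140,235:280]=1
m=((h[...,2]>130)&(h[...,1]<90)).astype(np.uint8)*roi
n,l,st,ce=cv2.connectedComponentsWithStats(m);i=1+np.argmax(st[1:,4])
q=cv2.minAreaRect(cv2.findNonZero((l==i).astype(np.uint8)));print(q,st[i])
tip=cast(c,(258,st[i][1]),.010);j=cast(c,(257,131),.010);end=cast(c,(256,216),.012)
print(tip,j,end,np.linalg.norm(tip-j),np.linalg.norm(tip-end))
d=(tip-end)[:2];d/=np.linalg.norm(d);print("yaw",np.degrees(np.arctan2(d[1],d[0])),"grip",tip[:2]-.13*d, end[:2]+.05*d)
```

```text
((256.8680114746094, 91.04447937011719), (19.208839416503906, 80.21536254882812), 1.3639276027679443) [ 247   51   21   81 1471]
[ 0.4247957 -0.0756456  0.01     ] [ 0.40103394 -0.15298585  0.01      ] [ 0.37191468 -0.24801412  0.012     ] 0.08090819330672348 0.18030892924344027
yaw 72.94448410144446 grip [ 0.38666694 -0.19992833] [ 0.38657958 -0.20021307]
```

```bash
cat >> h.py <<'E'
UY=np.array([.021,1,0]);UY/=np.linalg.norm(UY);UX=np.array([UY[1],-UY[0],0]);YAW=88.8
U0=np.array([.4165,.1727,0])
def unit(x,y,z): return U0+(UX*x+UY*y)/1000+np.array([0,0,z/1000])
def st(s):
    o=robot.observe();print(s,round(o["time"],2),o["tool_pos"].round(4),o["ft_force"].round(2),round(o["gripper_width"],4),round(o["gripper_force"],1))
E
python3 - <<'E'
from h import *
robot.set_gripper(.05)
p=[.3925,-.181]
robot.move_pose(p+[.13],[180,0,72.9])
robot.line_to(p+[.077],vel=.1);st("down")
robot.set_gripper(0);st("grip")
robot.line_to(p+[.143],vel=.15);st("up")
pre=unit(0,-80-25-110,143)
print(pre)
robot.move_pose(list(pre),[180,0,YAW]);st("pre")
c=cal("wrist");w=robot.grab_frame("wrist");cv2.imwrite("pics/w2.png",w);np.save("w2.npy",np.array(c,dtype=object),allow_pickle=True)
s=robot.grab_frame("scene");cv2.imwrite("pics/s2.png",s)
print("exp tip px",proj(c,unit(0,-105,74)),"notch",proj(c,unit(0,-80,80)),proj(c,unit(-93,-80,86)),proj(c,unit(93,-80,86)))
E
```

```text
down 3.48 [ 0.3929 -0.1814  0.0778] [ 0.15 -0.58  0.12] 0.0503 0.0
grip 3.89 [ 0.393  -0.1814  0.0779] [-0.97  0.52  5.78] 0.0138 60.4
up 4.48 [ 0.3923 -0.1809  0.1423] [-0.25  0.33 -0.94] 0.0143 59.6
[ 0.411986   -0.04225261  0.143     ]
pre 5.1 [ 0.4116 -0.0416  0.142 ] [ 0.66  0.43 -1.  ] 0.0143 59.6
exp tip px [259.53316508   9.4877819 ] notch [259.9274251  -73.96927739] [-11.84133121 -84.32826372] [532.45259793 -83.53836814]
```

View pics/w2.png

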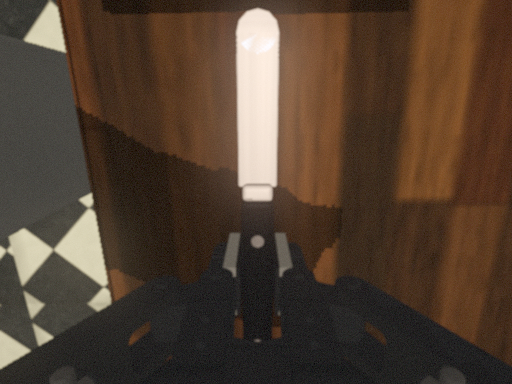

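The wrist view shows the knife held along the hand, with its tip at (258,10) and the blade root at (257,185). The expected tip was (259.5,9.5). I'll check that the blade is level using the scene camera.

Run:
```python
from h import *
c=tuple(np.load("w2.npy",allow_pickle=True))
w=cv2.imread("pics/w2.png").astype(int).sum(2)/3
for r in (50,80,110,140,165,178):
    row=np.abs(np.diff(w[r-4:r+5].mean(0)));
    L=220+np.average(np.arange(30),weights=np.maximum(row[220:250]-4,0));Rr=265+np.average(np.arange(30),weights=np.maximum(row[265:295]-4,0))
    print(r,round(L,2),round(Rr,2),round(Rr-L,2),"z cam",c[0]*.018/(Rr-L), "z", (-c[3].T@c[4])[2]-c[0]*.018/(Rr-L))
s=cv2.imread("pics/s2.png");cs=cal("scene")
t=proj(cs,unit(0,-105,74));r=proj(cs,unit(0,-185,74));print("scene exp tip, root",t,r)
x,y=int(t[0]),int(t[1]);cr=s[y-50:y+50,max(0,x-60):x+70]
cv2.imwrite("pics/c2.png",cv2.resize(cr,None,fx=6,fy=6,interpolation=cv2.INTER_CUBIC));print(max(0,x-60),y-50)
```

```text
50 235.58 277.76 42.19 z cam 0.1289341060369508 z 0.08296670455080377
80 235.99 277.56 41.57 z cam 0.13085287365425066 z 0.0810479369335039
110 236.31 276.96 40.65 z cam 0.13380938072826087 z 0.07809142985949369
140 236.98 276.36 39.39 z cam 0.1381056564281217 z 0.07379515415963286
165 237.19 276.01 38.82 z cam 0.14011910806074035 z 0.07178170252701421
178 237.25 275.9 38.64 z cam 0.1407575771534047 z 0.07114323343434986
scene exp tip, root [242.71714502 220.52293159] [272.97229559 209.95226339]
182 170
```

View pics/c2.png

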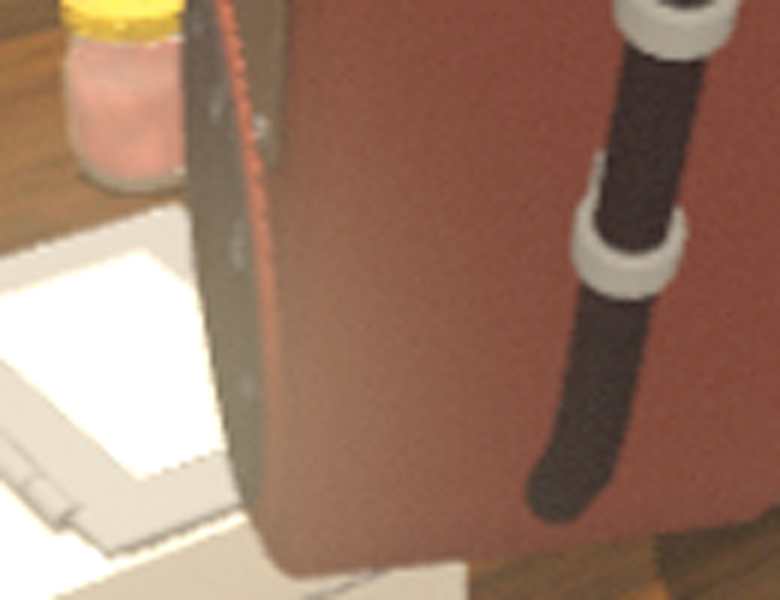

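The arm hides the knife in the scene view. The blade width grows from root to tip, which could be a taper or an upward tilt. I'll test for taper in the earlier flat-lying picture.

Run:
```python
from h import *
c=tuple(np.load("w1.npy",allow_pickle=True));cam=-c[3].T@c[4];print("f",c[0])
w=cv2.imread("pics/w1.png").astype(int).sum(2)/3
for r in (66,80,94,108,118,126):
    row=np.abs(np.diff(w[r-4:r+5].mean(0)))
    L=238+np.average(np.arange(18),weights=np.maximum(row[238:256]-4,0));R=259+np.average(np.arange(18),weights=np.maximum(row[259:277]-4,0))
    print(r,round(R-L,2),"width mm",(R-L)*(cam[2]-.01)/c[0]*1000)
c=tuple(np.load("w2.npy",allow_pickle=True))
for z in(.070,.074,.078,.083,.088):
    t,j=cast(c,(258,9.5),z),cast(c,(257,186),.074);print(z,"tip-root",np.linalg.norm(t-j), t)
```

```text
f 302.1936094513283
66 17.68 width mm 19.897960472841593
80 17.61 width mm 19.819906085466727
94 17.52 width mm 19.713694802616697
108 17.48 width mm 19.66589743515024
118 17.36 width mm 19.53564906155856
126 15.12 width mm 17.016683354591766
0.07 tip-root 0.07480526724345553 [0.41370119 0.06879999 0.07      ]
0.074 tip-root 0.0736287961202003 [0.41367734 0.06773081 0.074     ]
0.078 tip-root 0.0726695169113941 [0.41365348 0.06666162 0.078     ]
0.083 tip-root 0.07178892160549435 [0.41362366 0.06532514 0.083     ]
0.088 tip-root 0.0712742169199316 [0.41359384 0.06398865 0.088     ]
```

Run:
```python
from h import *
for n in("w1.npy","w2.npy"):
    c=tuple(np.load(n,allow_pickle=True));print(c[3][2])
c=tuple(np.load("w2.npy",allow_pickle=True))
# width along tool-lateral axis at each row -> height, using world rays; scale for 19.7 apparent width
for r,L,R in((50,235.58,277.76),(80,235.99,277.56),(110,236.31,276.96),(140,236.98,276.36),(165,237.19,276.01)):
    for z in(.074,):
        a,b=cast(c,(L,r),z),cast(c,(R,r),z);print(r,"width if z=.074:",np.linalg.norm(a-b)*1000,a[:2].round(4))
c=tuple(np.load("w1.npy",allow_pickle=True))
for r,wd in((66,17.68),(94,17.52),(118,17.36)):print(r,np.linalg.norm(cast(c,(250,r),.01)-cast(c,(250+wd,r),.01))*1000)
```

```text
[-0.07989096 -0.27194594 -0.95899053]
[-0.00696169 -0.28265463 -0.95919648]
50 width if z=.074: 17.59703024316146 [0.4041 0.053 ]
80 width if z=.074: 17.79926568399134 [0.4038 0.0412]
110 width if z=.074: 17.876163231708688 [0.4034 0.0289]
140 width if z=.074: 17.799108647196967 [0.4032 0.0158]
165 width if z=.074: 17.96214665016379 [0.4029 0.0043]
66 18.438184252485854
94 18.727149482661815
118 18.961594591666497
```

The camera is tilted 16°. Once that is allowed for, the width is constant, so the blade is level, with its centre at about z 72 mm and its tip where expected. I'll raise it to 75 mm, insert it and pry along the arc about the hinge.

Run:
```python
from h import *
def tcp(y,z): # blade tip at unit y, blade centre height z (mm)
    return list(unit(.6,y-110,z+70.6))
robot.line_to(tcp(-105,75),vel=.1);st("pre")
hit=robot.line_to(tcp(-45,75),vel=.1,guard=6);print("hit",hit);st("in")
if not hit:
    for th in (5,15,25,35,45,55,65,75,83,91):
        a=np.radians(th);r=98
        y=53-r*np.cos(a)-3*np.sin(a);z=83+r*np.sin(a)-3*np.cos(a)-2
        robot.line_to(tcp(y,z),vel=.13)
        st(th)
    cv2.imwrite("pics/t3.png",robot.grab_frame("top"));cv2.imwrite("pics/s3.png",robot.grab_frame("scene"))
```

```text
pre 5.45 [ 0.4127 -0.043   0.1458] [ 0.11 -1.    0.5 ] 0.0142 59.6
hit False
in 6.2 [0.4139 0.0175 0.1456] [-0.17 -0.51 -0.61] 0.0144 59.6
5 6.45 [0.4143 0.0173 0.1578] [ 0.36 -0.21 -1.42] 0.0144 59.6
15 6.73 [0.4144 0.0201 0.1745] [-0.58  0.12 -1.06] 0.0143 59.6
25 7.02 [0.4143 0.0256 0.1904] [-0.29 -0.77 -1.07] 0.0143 59.6
35 7.3 [0.4145 0.0338 0.2054] [ 0.27 -0.11  0.03] 0.0141 59.6
45 7.58 [0.4147 0.0444 0.2188] [-0.26 -1.23 -0.35] 0.0138 59.6
55 7.87 [0.4148 0.0571 0.2301] [-0.26 -0.6  -0.8 ] 0.0142 59.6
65 8.15 [0.4151 0.0715 0.239 ] [-0.45 -0.49 -1.06] 0.0139 59.6
75 8.43 [0.4154 0.0873 0.2453] [ 0.05  0.8  -0.07] 0.0144 59.6
83 8.69 [0.4156 0.1006 0.2483] [ 0.1  -0.32 -1.45] 0.014 59.6
91 8.95 [0.4158 0.1142 0.2495] [ 0.32 -0.54 -1.36] 0.0142 59.6
```

Run:
```python
import cv2,numpy as np
a=cv2.imread("pics/s3.png");b=cv2.imread("pics/t3.png")[170:310,90:260]
cv2.imwrite("pics/c3.png",np.hstack([cv2.resize(a[100:340,60:340],(420,360)),cv2.resize(b,(380,360))]))
```

```text
(no output)
```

View pics/c3.png

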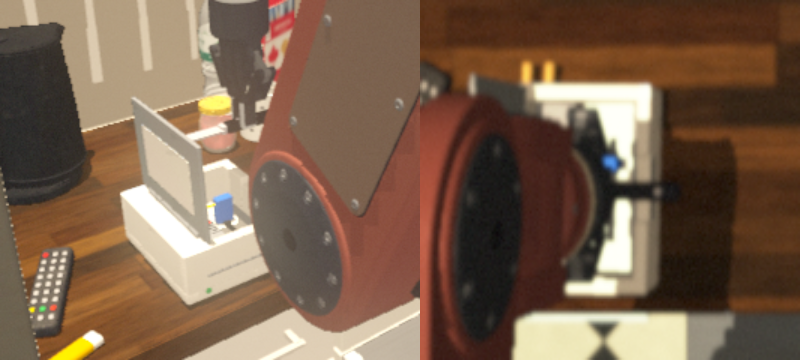

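The views show the cover standing upright, with the blue handle at about (612,162) and the yellow pointer visible in the left half. Next I'll withdraw the knife, lay it back where it was, and look into the well with the hand turned half round so the camera stays clear of the cover.

Run:
```python
from h import *
o=robot.observe()["tool_pos"]
robot.line_to(list(o-UY*.15),vel=.25)
p=[.3925,-.181]
robot.move_pose(p+[.13],[180,0,72.9])
robot.line_to(p+[.0778],vel=.08);st("lay")
robot.set_gripper(.05)
robot.line_to(p+[.2],vel=.25);st("rel")
L=list(unit(10,-45,250))
print(robot.ik(L,[180,0,YAW-180]))
robot.move_pose(L,[180,0,YAW-180]);st("look")
c=cal("wrist");w=robot.grab_frame("wrist");np.save("w4.npy",np.array(c,dtype=object),allow_pickle=True)
t=robot.grab_frame("top");cv2.imwrite("pics/w4.png",w);cv2.imwrite("pics/t4.png",t);s=robot.grab_frame("scene");cv2.imwrite("pics/s4.png",s)
v=np.zeros((384,800,3),np.uint8);v[:,:512]=w;v[:200,512:]=cv2.resize(t[200:300,230:374],(288,200));v[200:,512:]=cv2.resize(s[150:320,100:366],(288,184));cv2.imwrite("pics/v4.png",v)
```

```text
lay 11.38 [ 0.392  -0.1802  0.0779] [-5.9   5.97 11.24] 0.0141 61.1
rel 12.46 [ 0.3925 -0.181   0.2   ] [0.28 0.13 0.08] 0.0503 0.0
[ -0.28295579 -22.19513428 -25.78123445  86.41389984   0.
 -89.08295579]
look 14.75 [0.4255 0.1273 0.2497] [-0.3  -0.28 -0.11] 0.0502 0.0
```

View pics/v4.png

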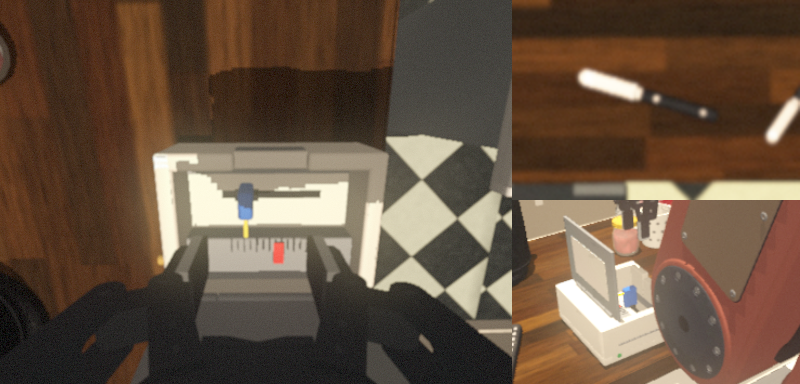

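The wrist view shows the blue handle at about (245,200), the yellow pointer at (246,230) and the red band at (279,252). The top view shows the knife lying flat again near its first place. The scene view shows the cover standing by itself.

```bash
cat >> h.py <<'E'
def U(p): d=np.array(p)-U0;return np.array([d@UX,d@UY,d[2]])*1000
def blobs(w,c):
    h=cv2.cvtColor(w,cv2.COLOR_BGR2HSV);H,S,V=h[...,0],h[...,1],h[...,2];out={}
    for n,m,z in(("blue",(H>100)&(H<130)&(S>120)&(V>50),.0665),("yellow",(H>20)&(H<35)&(S>120)&(V>90),.058),("red",((H<6)|(H>174))&(S>150)&(V>90),.055)):
        m=m.astype(np.uint8);m[:, :165]=0;m[:,385:]=0;m[:150]=0;m[290:]=0
        k,l,s,ce=cv2.connectedComponentsWithStats(m)
        if k<2: print(n,"none");continue
        i=1+np.argmax(s[1:,4]);b=s[i];x0,y0,x1,y1=b[0],b[1],b[0]+b[2],b[1]+b[3]
        out[n]=U(cast(c,ce[i],z));print(n,b,"unit c",out[n].round(1),"tl",U(cast(c,(x0-.5,y0-.5),z)).round(1),"br",U(cast(c,(x1-.5,y1-.5),z)).round(1))
    return out
E
python3 - <<'E'
from h import *
c=tuple(np.load("w4.npy",allow_pickle=True));blobs(cv2.imread("pics/w4.png"),c)
print("cam",U(-c[3].T@c[4]))
for n,p in(("outer corner",(152,153)),("outer corner r",(388,152))):print(n,U(cast(c,p,.08)).round(1))
E
```

```text
blue none
yellow [243 221   6  16  67] unit c [20.7 -4.3 58. ] tl [ 23.1 -13.7  58. ] br [17.7  2.4 58. ]
red [274 243   9  20 169] unit c [-10.9  20.9  55. ] tl [-6.1 10.1 55. ] br [-15.3  31.5  55. ]
cam [   9.72075594 -116.85652531  319.67616059]
outer corner [ 93.2 -79.9  80. ]
outer corner r [-94.4 -80.6  80. ]
```

Run:
```python
from h import *
R=[180,0,YAW-180]
robot.move_pose(list(unit(20.5,-29,170)),R);st("above")
hit=robot.line_to(list(unit(20.5,-29,106)),vel=.08,guard=8);print("hit",hit);st("down")
if not hit:
    robot.set_gripper(0);st("grip")
    p=unit(20.5,-29,106)
    robot.line_to(list(p-UX*.0316),vel=.04);robot.pause(.3);st("pull")
    print(U(robot.observe()["tool_pos"]))
    c=cal("wrist");w=robot.grab_frame("wrist");np.save("w5.npy",np.array(c,dtype=object),allow_pickle=True)
    t=robot.grab_frame("top");s=robot.grab_frame("scene");cv2.imwrite("pics/w5.png",w)
    for n,q in(("ptr",(-11,-4,58)),("band",(-11,21,55))):print(n,proj(c,unit(*q)),proj(cal("scene"),unit(*q)))
    v=np.zeros((384,800,3),np.uint8);v[:,:512]=w;v[:200,512:]=cv2.resize(t[190:300,110:268],(288,200));v[200:,512:]=cv2.resize(s[170:290,130:318],(288,184));cv2.imwrite("pics/v5.png",v)
```

```text
above 15.32 [0.4358 0.1432 0.1702] [-0.07  0.79  1.23] 0.0502 0.0
hit False
down 16.27 [0.4367 0.1433 0.1064] [ 0.62 -0.53  0.33] 0.0501 0.0
grip 16.69 [0.4368 0.1433 0.1065] [0.05 0.32 4.22] 0.0129 59.0
pull 17.93 [0.4053 0.1439 0.1065] [ 6.78 -1.3   3.26] 0.0132 59.2
[-10.62362313 -29.05913517 106.5398133 ]
ptr [257.49077275 320.56667664] [204.20144561 244.15940861]
band [257.44301417 358.47470452] [193.36050064 249.38438463]
```

View pics/v5.png

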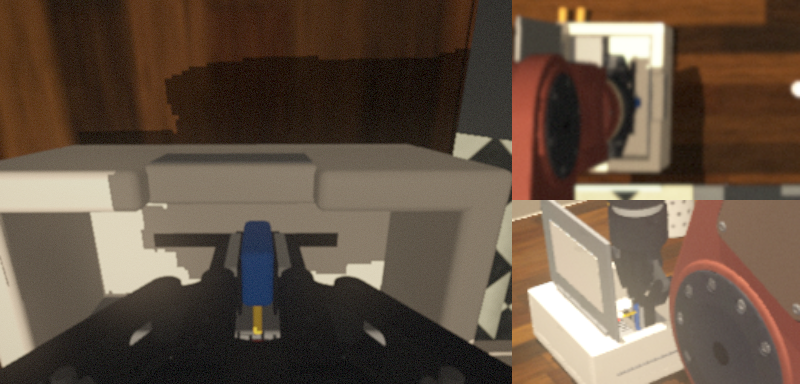

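The wrist view shows the handle gripped and the yellow pointer at (257.5,318). That is unit x ≈ -11 mm, against the band centre at -10.9 mm. The pull of 6.8 N is what the spring should give at 31.6 mm of travel. The cover stands upright, so I'm handing in.

```bash
python3 -c "
from plant import robot
print(robot.job_done())"
```

```text
the job is handed in; nothing more can be done
None
```

I handed the job in at about 18 s of the 51 s allowed; no verdict came back. The cover was pried upright with the knife and stands by itself, the knife lies flat clear of the filter, and the gripper is holding the slide with its pointer about 0.1 mm from the red band's centre by my measurement.

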